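# Shut and clamp the dust cover of a flute maker's tray

### The job

Close the dust cover over the flute blank in the wooden tray: feel for the cover's top face, press lightly on its black rubber patch and slide it fully home against the end of the tray, without bending the thin sheet down by more than 2 mm. Then turn the red clamp knob clockwise until it is tight, so the cover cannot slide open again. Leave everything else on the bench where it is.

Things in the scene. Friction and masses are not known exactly. Their poses are not given: they have to be found in the camera images.
- case: Wooden tray fixed to the bench, 140 mm (x) by 345 mm (y -160 to +185). Origin on the bench top, z up. Compartment at y -150 to 0, between dark guide lips 73.5 mm high at x +-48 to +-70; end wall at y -160 to -150, 66 mm high. From y 0 to 185 a plywood hood roofs it, its top 78.5 mm high. The cover comes out from under the hood towards -y and shuts against the end wall.
- cover (a joint): Opening in m of the smooth aluminium cover (112 mm wide): 0 = shut, 0.095 = most open, under the hood to tray +y. Its leading edge is at tray y = -0.150 + opening; a flat black rubber patch, 66 by 34 mm, is centred 22 mm behind that edge, at x 0. The height of its top is not measured: 48 to 66 mm, differing each time; feel for it. No handle; friction of several N; stays where left.
- sheet (a joint): How far the cover's thin sheet is bent down, in m: 0 unloaded, it springs back, 14 N per mm. About 8 to 15 N of pressing drags the cover along; over 0.002 (28 N) the sheet counts as spoiled.
- clamp (a joint): Turn of the red clamp knob in rad: 0 = fully loose, grows clockwise seen from above, felt stop at 2.4; tight above 2.1. From about 1.7 its jaw grips the cover's edge, so the cover slides only while the clamp is loose.
- clamp_grip (a point): Grip point of the red clamp knob, on its vertical axis, 115 mm above the bench, at tray x 0, y 50 mm. A disc of 50 mm diameter carries an upright bar grip 14 mm thick, 47 mm long, from 92 to 122 mm above the bench; at 0 rad the bar lies along the tray's x with the white mark towards -x, and it turns with the knob.
- blank: Light wood flute blank, cylinder of 28 mm diameter, 120 mm long along its y, origin at its centre; it lies in the compartment between two blue rests and stays there.
- wax: Low brass tin, 56 mm diameter, 36 mm high, standing on the hood; origin under its centre. Leave alone.
- oil: Amber bottle, 56 mm diameter, 150 mm high; origin under its centre. Leave alone.
- pot: Blue pot, 68 mm diameter, 90 mm high; origin under its centre. Leave alone.
- tape: Roll of blue tape, 90 mm diameter, 24 mm high; origin under its centre. Leave alone.
- chisel: Chisel, 235 mm long along its x, wooden handle towards -x, about 28 mm high; origin under its middle. Leave alone.
- caliper: Steel caliper lying flat, 190 mm long along its x, up to 60 mm wide, 9 mm high; origin under its middle. Leave alone.

How it is judged:
By the outcome, as a careful person would: the job done as asked, in the order asked, and still so for the second after the job is handed in, with the robot touching nothing.
It also fails if it takes over 51 s, if anything falls off the work surface, if the arm or the gripper's body presses on something with over 40 N, if the wrist force passes 120 N, or if a joint passes its speed limit or range.

### The arm

A 6-joint arm with a two-finger parallel gripper is mounted at the origin on the work surface. World frame = base frame: x ahead of the robot, y to its left, z up, the work surface at z = 0. Lengths are in mm, angles in rad, forces in N, time in s.
With the tool pointing down it reaches from about 300 to 750 mm from the base axis. Payload 8.5 kg.
Tool frame: the origin (TCP) lies between the finger pads; the fingertips stand 11 mm ahead of it and the grasp point (between the pads) lies 8 mm behind it; z points along the fingers, y is the line along which they close (so a half turn about z gives the same grasp; the last joint's range is limited). The gripper opens to 88 mm and grips with 3 to 60 N. Pads are 18 mm wide; open, the fingers measure 123 mm over their backs; the gripper's body (75 mm by 187 mm) begins 45 mm behind the grasp point.
Start: joints at [-1.455, 0.381, 1.297, -0, 1.464, -0.215], TCP at [178.634, -520.164, 249.748] pointing down, gripper open.
Joint ranges: [-3.11, 3.11], [-0.89, 2.33], [0.22, 2.48], [-1.42, 4.56], [0.17, 2.85], [-2.88, 2.88]. Speed limits (rad/s): [2.39, 2.39, 3.14, 3.14, 3.14, 3.14].

### API

Orientations are given as a rotation vector (axis times angle).
In Python, from rig import manip gives the robot as it stands.
- The arm moves only by the shell command python3 -m jog 'ROWS' [OPENING]. ROWS is JSON, a list of rows, each a list of 6 numbers: the shift along the world's x, y, z as a fraction of full scale, then the turn, a rotation vector about the world's x, y, z as a fraction of full scale. A call has 1 to 8 rows; each row shifts and turns the commanded pose from where the row before left it; what a row does not reach is not made up. Full scale, the value 1, is 0.03 m for a shift and 30 degrees for a turn. A row lasts 1/10 s, in which the tool goes at most 50 mm and 8.59 degrees, less where a joint would pass 70% of its speed; a pose out of reach is approached as far as the arm can. A call with a number of a shift or a turn outside -1 to 1 is refused whole. A call with a gripper value outside its range is refused whole. OPENING is the finger opening in mm, from 0 to 88.1, set as the call begins (- or left out, the last holds). The fingers move at their own pace and stop on an object; the grip force is fixed at half the most. Time passes only in rows, so rows that do not move let the fingers close. It gives the time, the measured TCP pose, the force, the opening and the grip force at its end, in the units of the state.
- manip.sense(): the state, without advancing time (a new reading comes with each control period).
- manip.get_image(name): name is "scene" or "top" or "wrist"; returns the picture (384x512x3 uint8, red, green, blue); there is no depth.
- manip.camera_info(name): a dict with "intrinsics" (3x3 intrinsics, pixels), "R" (3x3) and "t" (3): a world point X has camera coordinates R X + t. Camera axes: x right, y down, z forward; pixel columns grow to the right and rows downward; lengths in mm; the calibration is good to about 2 mm. A picture is of the moment at which its call begins: read the wrist's pose just before it. camera_info takes no time and is no camera call; for the wrist camera it gives the pose at the moment of the call.
- manip.close_job(): hands the job in; it is judged then, once.
Trained networks look in the newest picture that a camera, given by its name, has taken for a name from the list of things; names that differ only in an ending like _2 or _b are one class to them, and where a whole thing is asked for, a point or a joint stands for the part that bears it (a point fixed in the world has none). Each returns a list of dicts, best first, with "score" (0 to 1); they miss things now and then, are a little off and sometimes report something else, mostly with a low value. They report only what shows in the picture. A call takes as long as a camera call.
- manip.boxes_of(name, camera): "box" ([centre column, centre row, width, height] in pixels, round what is visible of it).
- manip.spot_point(name, camera): "at" ([row, column] in pixels: a listed point, or the origin of a listed thing).
The state is a dict: "t": time; "q": joint angles; "joint_velocities": joint speeds; "joint_efforts": joint torques, N m; "tcp_pos": TCP position; "tcp_rot": TCP orientation; "wrist_force": force on the tool from outside, world axes, zero at the start; "moment": the same for the moment, N m; "gripper_width": finger opening in mm; "gripper_force": force on a finger pad.
Only numpy, scipy, OpenCV 4.12 (cv2) and the standard library are available. Lean on these libraries where they do the work, as an engineer would, in place of code of your own. Each camera call takes 0.05 s, during which the arm holds its last target. There are 200 camera calls.

## Working session

There is one attempt and no reset: what is moved stays moved. The work goes in short steps, Python scripts to look and compute and a shell command to move; the robot and the scene stay as the last step left them, time stands still between calls to the robot, and variables do not carry over. Pictures are saved under pics/ and viewed, at most 10 in all, crops included, and the job is handed in when it is done.

```bash
mkdir -p pics; cat > h.py <<'E'
import numpy as np, cv2
from rig import manip
def ray(cam,rc,info=None):
    i=info or manip.camera_info(cam);K,R,t=[np.array(i[k],float) for k in("intrinsics","R","t")]
    d=R.T@np.linalg.solve(K,[rc[1],rc[0],1.]);return -R.T@t,d/np.linalg.norm(d)
def at_z(cam,rc,z,info=None):
    o,d=ray(cam,rc,info);return o+d*(z-o[2])/d[2]
def tri(rays):
    A=sum(np.eye(3)-np.outer(d,d) for o,d in rays);b=sum((np.eye(3)-np.outer(d,d))@o for o,d in rays)
    return np.linalg.solve(A,b)
def proj(cam,X):
    i=manip.camera_info(cam);p=np.array(i["intrinsics"])@(np.array(i["R"])@X+np.array(i["t"]));return p[:2]/p[2]
def snap(cam,name):
    im=manip.get_image(cam);cv2.imwrite(f"pics/{name}.png",im[:,:,::-1]);return im
E
python3 - <<'E'
from h import *
a=snap("scene","s0");b=snap("top","t0")
for n in["case","clamp_grip","cover","blank","wax","oil","pot","tape"]:
  for c in["scene","top"]:
    r=manip.spot_point(n,c)[:2];print(n,c,[(np.round(x["at"]),round(x["score"],2)) for x in r])
for c in["scene","top"]: print(c,np.round(ray(c,(192,256)),2))
s=manip.sense();print(s["t"],s["tcp_rot"],s["wrist_force"])
E
```

```text
case scene [(array([208., 214.]), 0.76)]
case top [(array([226., 298.]), 0.75)]
clamp_grip scene [(array([170., 232.]), 0.53)]
clamp_grip top [(array([223., 285.]), 0.72)]Traceback (most recent call last):
  File "<stdin>", line 5, in <module>
ValueError: it knows: blank, caliper, case, chisel, clamp_grip, oil, pot, tape, wax
```

```bash
python3 -c "
import cv2,numpy as np
a=cv2.imread('pics/s0.png');b=cv2.imread('pics/t0.png')
cv2.imwrite('pics/st0.png',cv2.resize(b,(800,600)))"
```

```text
(no output)
```

View pics/st0.png

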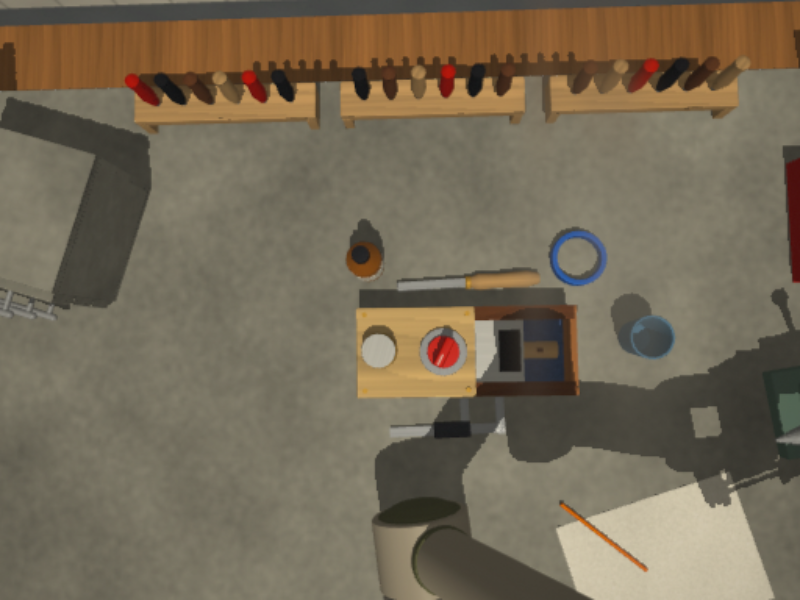

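View pics/s0.png

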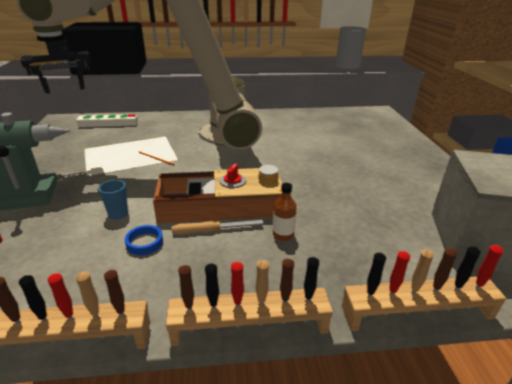

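The top view shows the tray with its hood to the left. The knob is at about (443,351), the patch at about (510,350) and the wax tin at about (378,350), in 800-px coordinates. The scene view shows the same layout from the far side, with the oil and chisel beyond the tray and the caliper on the robot side.

```bash
python3 - <<'E'
from h import *
def best(n,c):
    r=manip.spot_point(n,c); return r[0]["at"] if r else None
for n,z in[("case",0),("clamp_grip",115),("blank",None),("wax",78.5),("oil",0)]:
    p={c:best(n,c) for c in("scene","top")}
    rs=[ray(c,p[c]) for c in p if p[c] is not None]
    print(n,p,np.round(tri(rs),1) if len(rs)>1 else'',[np.round(at_z(c,p[c],z),1) for c in p if z is not None and p[c] is not None])
k=512/800
for nm,(c,r),z in[("hood TL",(358,309),78.5),("hood TR",(476,307),78.5),("hood BR",(476,397),78.5),("hood BL",(358,397),78.5),("end BR",(578,393),66),("end TR",(577,307),70),("patch",(510,351),57)]:
    print(nm,np.round(at_z("top",(r*k,c*k),z),1))
im=cv2.imread('pics/t0.png');cv2.imwrite('pics/c0.png',cv2.resize(im[180:270,215:385],(800,424),interpolation=cv2.INTER_CUBIC))
s=manip.sense();print(s["t"],s["tcp_rot"],s["wrist_force"])
E
```

```text
case {'scene': [208.1, 213.8], 'top': [225.5, 298.5]} [512.6 -57.1 -15.7] [array([534. , -63.3,   0. ]), array([513.1, -49.4,   0. ])]
clamp_grip {'scene': [170.0, 232.5], 'top': [223.3, 285.0]} [520.8  -9.  113.8] [array([523.1,  -7.6, 115. ]), array([520.7, -10.4, 115. ])]
blank {'scene': None, 'top': [223.7, 330.0]}  []
wax {'scene': [179.5, 266.6], 'top': [224.1, 241.2]} [519.9  90.8  78.4] [array([519.9,  87. ,  78.5]), array([520.3,  94.6,  78.5])]
oil {'scene': [232.0, 285.3], 'top': [170.9, 234.2]} [659.5 117.5   2.1] [array([657.1, 119.9,   0. ]), array([659.5, 116. ,   0. ])]
hood TL [585.  123.1  78.5]
hood TR [584.4 -60.8  78.5]
hood BR [445.6 -57.2  78.5]
hood BL [448.5 125.1  78.5]
end BR [ 448.2 -216.3   66. ]
end TR [ 581.7 -218.7   70. ]
patch [ 514.9 -114.3   57. ]
0.8 [-3.09869974e+00 -5.17191924e-01  2.10476916e-05] [0.04449491 0.52161457 0.44953862]
```

View pics/c0.png

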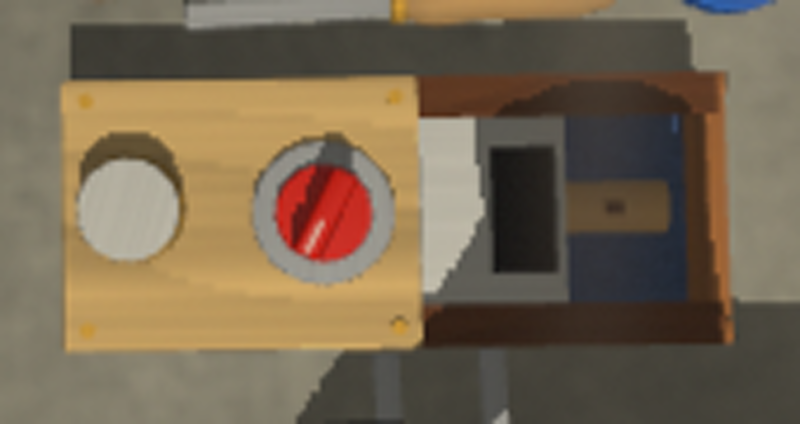

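```bash
python3 -m jog '[[0.8,0.97,0,0,0,0.17],[0.8,0.97,0,0,0,0.17],[0.8,0.97,0,0,0,0.17],[0.8,0.97,0,0,0,0.17],[0.8,0.97,0,0,0,0.17],[0.8,0.97,0,0,0,0.17],[0.8,0.97,0,0,0,0.17],[0.8,0.97,0,0,0,0.17]]' 0 >/dev/null; python3 -m jog '[[0.8,0.97,0,0,0,0.17],[0.8,0.97,0,0,0,0.17],[0.8,0.97,0,0,0,0.17],[0.8,0.97,0,0,0,0.17],[0.8,0.97,0,0,0,0.17],[0.8,0.97,0,0,0,0.17],[0,0,0,0,0,0],[0,0,0,0,0,0]]'
python3 - <<'E'
from h import *
i=manip.camera_info("wrist");snap("wrist","w0");b=snap("top","t1")
for n,z in[("case",0),("clamp_grip",115),("wax",78.5)]:
    for c in("wrist","top"):
        r=manip.spot_point(n,c)[:1]
        for x in r: print(n,c,np.round(x["at"]),round(x["score"],2),np.round(at_z(c,x["at"],z),1))
s=manip.sense();print(s["t"],s["tcp_pos"],s["tcp_rot"],s["q"],s["wrist_force"]);print(ray("wrist",(192,256)))
E
```

```text
t: 2.4
tcp_pos: [514.7, -112.4, 249.6]
tcp_rot: [-2.214, -2.229, 0.001]
wrist_force: [-0.0, -0.4, -0.4]
gripper_width: 0.8
gripper_force: 0.0
case wrist [125. 258.] 0.86 [515.5 -61.    0. ]
case top [226. 299.] 0.72 [512.  -50.9   0. ]
clamp_grip wrist [ 73. 260.] 0.8 [517.2 -10.9 115. ]
clamp_grip top [225. 285.] 0.52 [516.5  -9.9 115. ]
wax top [223. 245.] 0.68 [523.8  85.3  78.5]
2.8 [ 514.38177552 -113.28839609  249.84858382] [2.21579541e+00 2.22691257e+00 5.06099779e-05] [-4.41753550e-01  3.39609516e-01  1.36116983e+00 -7.80189155e-06
  1.44069521e+00 -4.46757207e-01] [-1.10285412 -1.00269226 -0.32052332]
(array([514.02335084, -43.57924503, 384.66298277]), array([-0.00099547, -0.27252832, -0.96214725]))
```

View pics/w0.png

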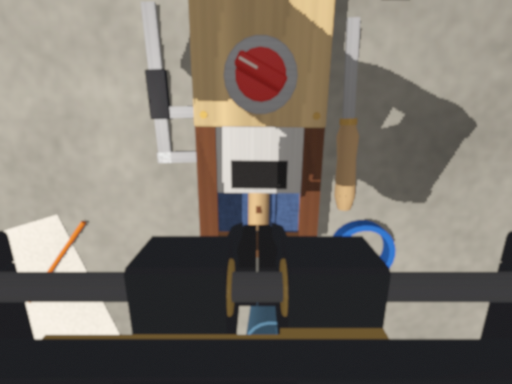

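The wrist view shows the knob at (260,74) with its bar already turned, the white mark up-left. The patch spans columns 231–287 and rows 160–188, and the cover's front edge is at row 193.

```bash
python3 - <<'E'
from h import *
for nm,(r,c),z in[("patchL",(174,231.5),57),("patchR",(174,287),57),("patchTop",(160.5,259),57),("patchBot",(188,259),57),("edge",(193,259),57),("hood frontL",(126,193),78.5),("hood frontR",(127,328),78.5),("lip L end",(230,200),73.5),("lipR end",(230,322),73.5)]:
    print(nm,np.round(at_z("wrist",(r,c),z),1),np.round(at_z("wrist",(r,c),z-9),1))
im=cv2.imread('pics/w0.png');cv2.imwrite('pics/c1.png',cv2.resize(im[20:240,180:350],(618,600*800//800),interpolation=cv2.INTER_CUBIC))
E
```

```text
patchL [ 484.6 -114.4   57. ] [ 483.8 -116.3   48. ]
patchR [ 550.3 -114.1   57. ] [ 551.3 -116.    48. ]
patchTop [517.  -98.1  57. ] [517.1 -99.6  48. ]
patchBot [ 517.3 -131.4   57. ] [ 517.4 -133.8   48. ]
edge [ 517.3 -137.6   57. ] [ 517.4 -140.2   48. ]
hood frontL [446.9 -58.2  78.5] [444.9 -58.6  69.5]
hood frontR [589.5 -58.5  78.5] [591.8 -59.   69.5]
lip L end [ 447.4 -178.9   73.5] [ 445.4 -182.9   64.5]
lipR end [ 592.3 -178.3   73.5] [ 594.6 -182.2   64.5]
```

View pics/c1.png

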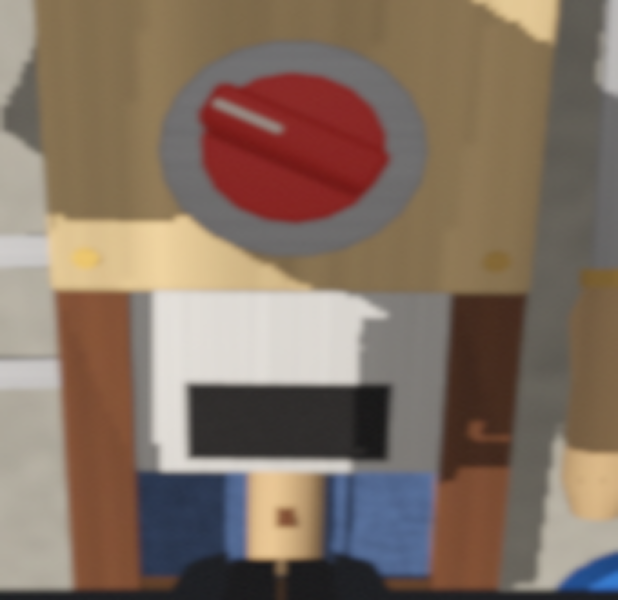

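```bash
cat > chk.py <<'E'
import sys
from rig import manip
s=manip.sense();f=s["wrist_force"];p=s["tcp_pos"]
print("t%.1f"%s["t"],p.round(2),f.round(1));sys.exit(abs(f[2])>float(sys.argv[1]))
E
python3 - <<'E'
from h import *
a=at_z("wrist",(57.8,239.1),122);b=at_z("wrist",(67.7,257.6),122)
c=at_z("wrist",(20+130/2.727,180+203/3.635),122);d=at_z("wrist",(20+193/2.727,180+362/3.635),122)
for u,v in((a,b),(c,d)):print(u.round(1),v.round(1),np.degrees(np.arctan2(u[1]-v[1],v[0]-u[0])))
E
python3 -m jog '[[0.1,-0.05,-0.9,0,0,0],[0,0,-0.9,0,0,0],[0,0,-0.9,0,0,0],[0,0,-0.9,0,0,0],[0,0,-0.9,0,0,0],[0,0,-0.9,0,0,0],[0,0,-0.1,0,0,0],[0,0,0,0,0,0]]' >/dev/null; python3 chk.py 3
```

```text
[498.9   0.8 122. ] [514.7  -6.9 122. ] 26.063611171138156
[496.  -7. 122.] [534.1 -25.6 122. ] 25.99681656552384
t3.6 [ 517.67 -114.47   84.94] [-0.1  0.7  0.9]False
```

```bash

python3 -m jog '[[0,0,-0.1,0,0,0],[0,0,-0.1,0,0,0],[0,0,0,0,0,0]]' >/dev/null; python3 chk.py 4 && 
python3 -m jog '[[0,0,-0.03,0,0,0],[0,0,0,0,0,0]]' >/dev/null; python3 chk.py 4 && 
python3 -m jog '[[0,0,-0.03,0,0,0],[0,0,0,0,0,0]]' >/dev/null && python3 chk.py 4 && 
python3 -m jog '[[0,0,-0.03,0,0,0],[0,0,0,0,0,0]]' >/dev/null && python3 chk.py 4 && 
python3 -m jog '[[0,0,-0.03,0,0,0],[0,0,0,0,0,0]]' >/dev/null && python3 chk.py 4 && 
python3 -m jog '[[0,0,-0.03,0,0,0],[0,0,0,0,0,0]]' >/dev/null && python3 chk.py 4 && 
python3 -m jog '[[0,0,-0.03,0,0,0],[0,0,0,0,0,0]]' >/dev/null && python3 chk.py 4 && 
python3 -m jog '[[0,0,-0.03,0,0,0],[0,0,0,0,0,0]]' >/dev/null && python3 chk.py 4 && 
python3 -m jog '[[0,0,-0.03,0,0,0],[0,0,0,0,0,0]]' >/dev/null && python3 chk.py 4
```

```text
t3.9 [ 517.76 -114.32   79.15] [ 0.4 -0.2 -0.3]
t3.9 [ 517.76 -114.32   79.15] [ 0.4 -0.2 -0.3]False
False
```

```bash
sed -i 's/sys.exit(/sys.exit(int(/; s/$/ /; s/\(argv\[1\])\) $/\1)/' chk.py; cat chk.py | tail -1; D='python3 chk.py 4'
$D &&
python3 -m jog '[[0,0,-0.03,0,0,0],[0,0,0,0,0,0]]' >/dev/null && $D && 
python3 -m jog '[[0,0,-0.03,0,0,0],[0,0,0,0,0,0]]' >/dev/null && $D && 
python3 -m jog '[[0,0,-0.03,0,0,0],[0,0,0,0,0,0]]' >/dev/null && $D && 
python3 -m jog '[[0,0,-0.03,0,0,0],[0,0,0,0,0,0]]' >/dev/null && $D && 
python3 -m jog '[[0,0,-0.03,0,0,0],[0,0,0,0,0,0]]' >/dev/null && $D && 
python3 -m jog '[[0,0,-0.03,0,0,0],[0,0,0,0,0,0]]' >/dev/null && $D && 
python3 -m jog '[[0,0,-0.03,0,0,0],[0,0,0,0,0,0]]' >/dev/null && $D && 
python3 -m jog '[[0,0,-0.03,0,0,0],[0,0,0,0,0,0]]' >/dev/null && $D
```

```text
print("t%.1f"%s["t"],p.round(2),f.round(1));sys.exit(int(abs(f[2])>float(sys.argv[1]))   File "chk.py", line 4
    print("t%.1f"%s["t"],p.round(2),f.round(1));sys.exit(int(abs(f[2])>float(sys.argv[1])) 
                                                        ^
SyntaxError: '(' was never closed
```

```bash
sed -i '$s/ *$/)/' chk.py; D='python3 chk.py 4'
$D &&
python3 -m jog '[[0,0,-0.03,0,0,0],[0,0,0,0,0,0]]' >/dev/null && $D && 
python3 -m jog '[[0,0,-0.03,0,0,0],[0,0,0,0,0,0]]' >/dev/null && $D && 
python3 -m jog '[[0,0,-0.03,0,0,0],[0,0,0,0,0,0]]' >/dev/null && $D && 
python3 -m jog '[[0,0,-0.03,0,0,0],[0,0,0,0,0,0]]' >/dev/null && $D && 
python3 -m jog '[[0,0,-0.03,0,0,0],[0,0,0,0,0,0]]' >/dev/null && $D && 
python3 -m jog '[[0,0,-0.03,0,0,0],[0,0,0,0,0,0]]' >/dev/null && $D && 
python3 -m jog '[[0,0,-0.03,0,0,0],[0,0,0,0,0,0]]' >/dev/null && $D && 
python3 -m jog '[[0,0,-0.03,0,0,0],[0,0,0,0,0,0]]' >/dev/null && $D
```

```text
t3.9 [ 517.76 -114.32   79.15] [ 0.4 -0.2 -0.3]
t4.1 [ 517.7  -114.25   78.05] [0.8 0.3 0.3]
t4.3 [ 517.62 -114.26   76.9 ] [-0.6  0.5 -0.5]
t4.5 [ 517.59 -114.24   75.95] [0.3 0.3 0.6]
t4.7 [ 517.6  -114.26   75.04] [ 0.8 -0.6 -1.4]
t4.9 [ 517.59 -114.25   74.15] [ 0.1 -0.3  0.1]
t5.1 [ 517.58 -114.25   73.24] [-0.8 -0.4 -0.4]
t5.3 [ 517.6  -114.25   72.36] [-0.5  0.2 -0.4]
t5.5 [ 517.6  -114.25   71.45] [ 0.3  0.7 -0.3]
```

```bash
D='python3 chk.py 4'
python3 -m jog '[[0,0,-0.03,0,0,0],[0,0,0,0,0,0]]' >/dev/null && $D && 
python3 -m jog '[[0,0,-0.03,0,0,0],[0,0,0,0,0,0]]' >/dev/null && $D && 
python3 -m jog '[[0,0,-0.03,0,0,0],[0,0,0,0,0,0]]' >/dev/null && $D && 
python3 -m jog '[[0,0,-0.03,0,0,0],[0,0,0,0,0,0]]' >/dev/null && $D && 
python3 -m jog '[[0,0,-0.03,0,0,0],[0,0,0,0,0,0]]' >/dev/null && $D && 
python3 -m jog '[[0,0,-0.03,0,0,0],[0,0,0,0,0,0]]' >/dev/null && $D && 
python3 -m jog '[[0,0,-0.03,0,0,0],[0,0,0,0,0,0]]' >/dev/null && $D && 
python3 -m jog '[[0,0,-0.03,0,0,0],[0,0,0,0,0,0]]' >/dev/null && $D && 
python3 -m jog '[[0,0,-0.03,0,0,0],[0,0,0,0,0,0]]' >/dev/null && $D && 
python3 -m jog '[[0,0,-0.03,0,0,0],[0,0,0,0,0,0]]' >/dev/null && $D && 
python3 -m jog '[[0,0,-0.03,0,0,0],[0,0,0,0,0,0]]' >/dev/null && $D && 
python3 -m jog '[[0,0,-0.03,0,0,0],[0,0,0,0,0,0]]' >/dev/null && $D && 
python3 -m jog '[[0,0,-0.03,0,0,0],[0,0,0,0,0,0]]' >/dev/null && $D && 
python3 -m jog '[[0,0,-0.03,0,0,0],[0,0,0,0,0,0]]' >/dev/null && $D
```

```text
t5.7 [ 517.63 -114.26   70.98] [-1.6  1.1  4.9]
```

```bash
python3 -m jog '[[0,0,0,0,0,0]]' >/dev/null; python3 chk.py 9; python3 -m jog '[[0,0,-0.015,0,0,0],[0,0,0,0,0,0]]' >/dev/null; python3 chk.py 9
```

```text
t5.8 [ 517.64 -114.26   71.01] [-0.9  0.1  4.4]
t6.0 [ 517.67 -114.28   70.77] [-1.7  0.6  7.5]
```

```bash
python3 -m jog '[[0,0,-0.02,0,0,0],[0,0,0,0,0,0]]' >/dev/null; python3 chk.py 14 && python3 -m jog '[[0,-0.1,0,0,0,0],[0,-0.15,0,0,0,0],[0,0,0,0,0,0]]' >/dev/null; python3 chk.py 9
```

```text
t6.2 [ 517.68 -114.28   70.49] [-3.5  1.6 11.5]
t6.5 [ 517.64 -121.87   70.48] [-3.1  0.6 11. ]
```

```bash
python3 - <<'E'
from h import *
im=snap("wrist","w1")
for x in ((517,-98,60),(517,-105,60),(517,-59,78.5)): print(proj("wrist",np.array(x,float)))
cv2.imwrite('pics/c2.png',cv2.resize(im[100:300,170:350,::-1],(540,600)))
E
python3 -m jog '[[0,-0.2,0,0,0,0]]' >/dev/null;python3 chk.py 9;
```

```text
[255.74722932 200.37229276]
[255.68470158 212.62446776]
[256.07353741 128.19308357]
t6.7 [ 517.63 -127.01   70.48] [-3.   4.8 10.3]
```

View pics/c2.png

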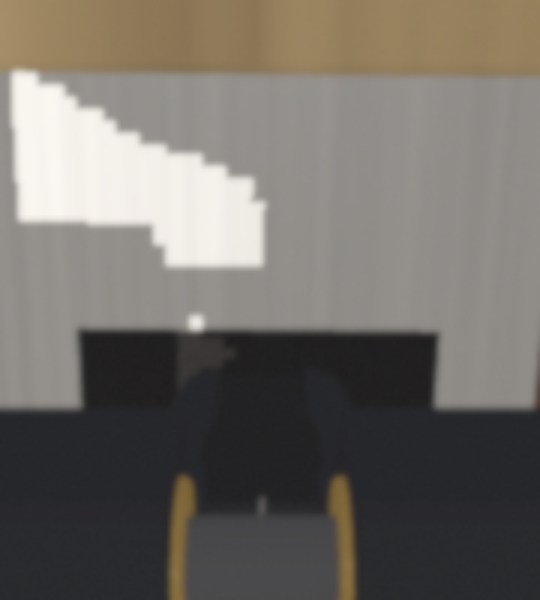

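The patch's rear edge has moved from y≈-98 to about -104 (crop row 330), so the cover is moving with the fingers. I'll keep going.

```bash
python3 -m jog '[[0,-0.2,0,0,0,0],[0,-0.2,0,0,0,0],[0,-0.2,0,0,0,0]]' >/dev/null;python3 chk.py 15 && python3 -m jog '[[0,-0.2,0,0,0,0],[0,-0.2,0,0,0,0],[0,-0.2,0,0,0,0]]' >/dev/null;python3 chk.py 15
```

```text
t7.0 [ 517.58 -145.42   70.47] [-3.2  3.6 11.9]
t7.2 [ 517.49 -163.42   70.45] [-2.3  3.8 11.8]
```

```bash
D='python3 chk.py 15'
python3 -m jog '[[0,-0.2,0,0,0,0],[0,-0.2,0,0,0,0]]' >/dev/null;$D && python3 -m jog '[[0,-0.1,0,0,0,0]]' >/dev/null;$D;python3 -m jog '[[0,-0.1,0,0,0,0]]' >/dev/null;$D;python3 -m jog '[[0,-0.05,0,0,0,0]]' >/dev/null;$D
```

```text
t7.5 [ 517.46 -175.43   70.44] [-3.2  4.6 11.1]
t7.5 [ 517.44 -178.65   70.44] [-4.2  4.6 12.1]
t7.7 [ 517.44 -181.44   70.44] [-3.3  4.6 11.5]
t7.8 [ 517.43 -182.98   70.45] [-3.4  4.1 12.5]
```

```bash
D='python3 chk.py 15'
J(){ :; }
python3 -m jog '[[0,-0.05,0,0,0,0],[0,-0.05,0,0,0,0]]' >/dev/null;$D && python3 -m jog '[[0,-0.05,0,0,0,0]]' >/dev/null;$D;python3 -m jog '[[0,-0.05,0,0,0,0]]' >/dev/null;$D;python3 -m jog '[[0,-0.05,0,0,0,0]]' >/dev/null;$D
```

```text
t8.0 [ 517.42 -185.81   70.46] [-4.7  3.7 11.4]
t8.1 [ 517.42 -187.11   70.43] [-1.3  9.1 11.2]
t8.2 [ 517.54 -188.     70.4 ] [-1.9  9.2 12.4]
t8.2 [ 517.66 -189.41   70.43] [-0.6  9.1 12.6]
```

The Y force jumped to 9 N and held there while the tip slid on, so the cover is against its stop. Next I'll lift off and look.

```bash
python3 -m jog '[[0,0,0.1,0,0,0],[0,0,0.5,0,0,0],[0,0,1,0,0,0],[0,0,1,0,0,0],[0,0.5,1,0,0,0.28],[0,0.9,1,0,0,0.28],[0,1,0.7,0,0,0.28],[0,1,0,0,0,0.28]]' 40 >/dev/null; python3 -m jog '[[0,0.5,0,0,0,0],[0,0,0,0,0,0]]' >/dev/null; python3 chk.py 5
python3 - <<'E'
from h import *
im=snap("wrist","w2")
print(manip.sense()["tcp_rot"],manip.sense()["q"])
for n,z in[("case",0),("clamp_grip",115)]:
    for x in manip.spot_point(n,"wrist")[:1]: print(n,np.round(x["at"]),round(x["score"],2),np.round(at_z("wrist",x["at"],z),1))
E
```

```text
t9.2 [517.44 -72.54 228.27] [-0.3 -1.   0.3]
[-1.47878891e+00 -2.77082540e+00  7.64642696e-04] [-3.67955283e-01  3.50837926e-01  1.40977552e+00 -3.86990122e-04
  1.38187813e+00 -9.58193605e-01]
case [157. 262.] 0.91 [515.9 -59.2   0. ]
clamp_grip [132. 298.] 0.69 [518.  -10.9 115. ]
```

View pics/w2.png

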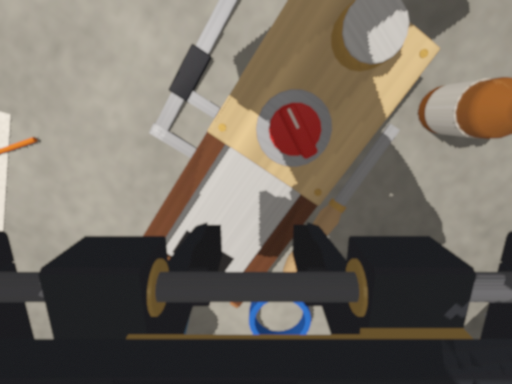

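The wrist view shows the cover now filling the compartment and the knob at (297,128), with the white mark from (288,110) to (299,128). The wax tin is clear of the knob.

```bash
python3 - <<'E'
from h import *
im=cv2.imread('pics/w2.png').astype(int)[85:170,250:340]
m=((im.min(2)>110)).astype(np.uint8)
r=(im[:,:,2]>90)&(im[:,:,1]<60)
n,l,s,c=cv2.connectedComponentsWithStats(m)
cr=np.argwhere(r).mean(0);print("red c",cr+[85,250])
for k in range(1,n):
    if 15<s[k][4]<400:
        p=np.argwhere(l==k)+[85,250]
        if np.linalg.norm(p.mean(0)-cr-[85,250])>25: continue
        W=np.array([at_z("wrist",q,122) for q in p]);w=W-W.mean(0);d=np.linalg.svd(w)[2][0]
        print(len(p),W.mean(0).round(1),np.degrees(np.arctan2(d[1],d[0])))
E
python3 -m jog '[[0,0.5,-0.5,0,0,0.25],[0,0.5,-0.5,0,0,0.25],[0,0.5,-0.5,0,0,0.25],[0,0.56,-0.5,0,0,0.25],[0,0,-0.5,0,0,0],[0,0,0,0,0,0]]' >/dev/null; python3 chk.py 5
```

```text
red c [130.14795181 295.89060241]
21 [506.1  -3.8 122. ] -27.87969650684898
t10.0 [517.   -12.6  151.67] [ 0.3 -0.1 -0.5]
```

```bash
python3 -m jog '[[0.02,0.07,-0.5,0,0,-0.02],[0,0,-0.5,0,0,0],[0,0,-0.4,0,0,0],[0,0,-0.1,0,0,0],[0,0,0,0,0,0]]' >/dev/null; python3 chk.py 5 && python3 -m jog '[[0,0,0,0,0,0],[0,0,0,0,0,0],[0,0,0,0,0,0],[0,0,0,0,0,0]]' 0; python3 chk.py 5;python3 -c "
from rig import manip;print(manip.sense()['q'],manip.sense()['moment'])"
```

```text
t10.5 [518.48 -10.63 108.79] [0.2 0.3 0. ]
t: 10.9
tcp_pos: [518.8, -9.0, 109.1]
tcp_rot: [0.724, 3.055, 0.004]
wrist_force: [2.2, 5.0, 0.4]
gripper_width: 14.0
gripper_force: 30.0
t10.9 [518.85  -9.02 109.09] [2.2 5.  0.4]
[-0.24686383  0.47753158  1.59474483  0.00260227  1.06771556 -1.35330413] [ 0.73373943 -0.53084359 -0.04378494]
```

```bash
python3 -m jog '[[0.02,0.05,0,0,0,0],[0,0,0,0,0,-0.1],[0,0,0,0,0,-0.2],[0,0,0,0,0,-0.2],[0,0,0,0,0,-0.2],[0,0,0,0,0,-0.2],[0,0,0,0,0,-0.2]]'; python3 -c "
from rig import manip;s=manip.sense();print(s['q'][0]-s['q'][5],s['moment'])"
```

```text
t: 11.6
tcp_pos: [518.3, -9.5, 109.1]
tcp_rot: [1.568, 2.722, -0.005]
wrist_force: [-4.7, -8.1, 5.6]
gripper_width: 13.6
gripper_force: 30.0
0.5242899477540979 [-1.31356658  0.80926605  0.09763383]
```

```bash
python3 -m jog '[[-0.02,-0.03,0.01,0,0,-0.2],[0,0,0,0,0,-0.2],[0,0,0,0,0,-0.2],[0,0,0,0,0,-0.2],[0,0,0,0,0,-0.2],[0,0,0,0,0,0]]'; python3 -c "
from rig import manip;s=manip.sense();print(s['q'][0]-s['q'][5],s['moment'])"
```

```text
t: 12.2
tcp_pos: [517.4, -9.8, 109.1]
tcp_rot: [-2.217, -2.225, 0.004]
wrist_force: [-5.5, -5.1, 4.5]
gripper_width: 13.8
gripper_force: 30.0
0.0024248013602390095 [-0.7265439   0.77618265 -0.02728038]
```

```bash
python3 -m jog '[[-0.01,-0.02,0,0,0,-0.2],[0,0,0,0,0,-0.2],[0,0,0,0,0,-0.2],[0,0,0,0,0,-0.2],[0,0,0,0,0,-0.2],[0,0,0,0,0,-0.2],[0,0,0,0,0,0]]'; python3 -c "
from rig import manip;s=manip.sense();print(s['q'][0]-s['q'][5],s['moment'])"
python3 -m jog '[[0,0,0,0,0,-0.15],[0,0,0,0,0,-0.15],[0,0,0,0,0,0]]'; python3 -c "
from rig import manip;s=manip.sense();print(s['q'][0]-s['q'][5],s['moment'])"
```

```text
t: 12.9
tcp_pos: [516.4, -9.5, 109.1]
tcp_rot: [-2.795, -1.43, 0.005]
wrist_force: [-7.8, 0.1, 6.8]
gripper_width: 14.2
gripper_force: 30.0
-0.6250885009812882 [ 0.04617872  1.25392964 -0.02858607]
t: 13.2
tcp_pos: [516.2, -9.4, 109.0]
tcp_rot: [-2.898, -1.208, 0.006]
wrist_force: [-8.2, 1.3, 7.7]
gripper_width: 13.4
gripper_force: 30.0
-0.7813003143359742 [ 0.21449487  1.29329061 -0.00607184]
```

```bash
for i in 1; do python3 -m jog '[[0.02,0,0,0,0,-0.1],[0,0,0,0,0,0]]' | grep -E 'force'; python3 -c "
from rig import manip;s=manip.sense();print(s['q'][0]-s['q'][5],s['moment'])"
python3 -m jog '[[0,0,0,0,0,-0.1],[0,0,0,0,0,0]]'| grep -E 'force'; python3 -c "
from rig import manip;s=manip.sense();print(s['q'][0]-s['q'][5],s['moment'])"; done
```

```text
wrist_force: [-10.8, 0.8, 10.7]
gripper_force: 30.0
-0.8326309572013876 [0.19125751 1.83808098 0.05225764]
wrist_force: [-10.5, 1.9, 8.8]
gripper_force: 30.0
-0.8839041022163676 [0.35864294 1.64711424 0.55993652]
```

The moment about z jumped to 0.56 N m, so that is the stop. Releasing.

```bash
python3 -m jog '[[-0.03,0,0,0,0,0],[0,0,0,0,0,0],[0,0,0,0,0,0],[0,0,0,0,0,0]]' 40 ; python3 -m jog '[[0,0,0.5,0,0,0],[0,0,0.8,0,0,0],[0,0,1,0,0,0],[0,0,1,0,0,0],[0,0,1,0,0,0.2],[0,-1,1,0,0,0.28],[0,-1,0,0,0,0.28],[0,-1,0,0,0,0.28]]'>/dev/null;  python3 -m jog '[[0,-1,0,0,0,0.28],[0,-1,0,0,0,0.28],[0,-1,0,0,0,0.2],[0,0,0,0,0,0]]'
python3 - <<'E'
from h import *
im=snap("wrist","w3");snap("top","t3")
E
```

```text
t: 14.0
tcp_pos: [517.8, -9.9, 108.9]
tcp_rot: [2.958, 1.058, 0.0]
wrist_force: [-0.7, -0.2, 0.4]
gripper_width: 40.1
gripper_force: 0.0
t: 15.2
tcp_pos: [517.5, -192.9, 267.3]
tcp_rot: [-2.157, -2.284, 0.001]
wrist_force: [-0.3, 0.4, -0.5]
gripper_width: 39.6
gripper_force: 0.0
```

View pics/w3.png

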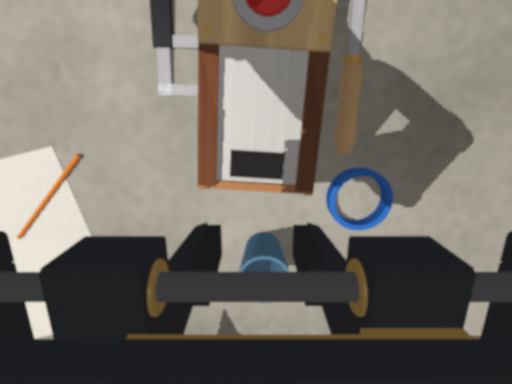

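The cover reaches the end wall: the patch covers rows 150–180 and the cover edge meets the wall at about row 184. I'll check the knob in the top view.

```bash
python3 - <<'E'
from h import *
for rc in((150,257),(180,257)):print(at_z("wrist",rc,60).round(1))
im=cv2.imread('pics/t3.png');cv2.imwrite('pics/c3.png',cv2.resize(im[185:265,225:375],(750,400),interpolation=cv2.INTER_CUBIC))
E
```

```text
[ 516.5 -164.5   60. ]
[ 518.6 -201.6   60. ]
```

View pics/c3.png

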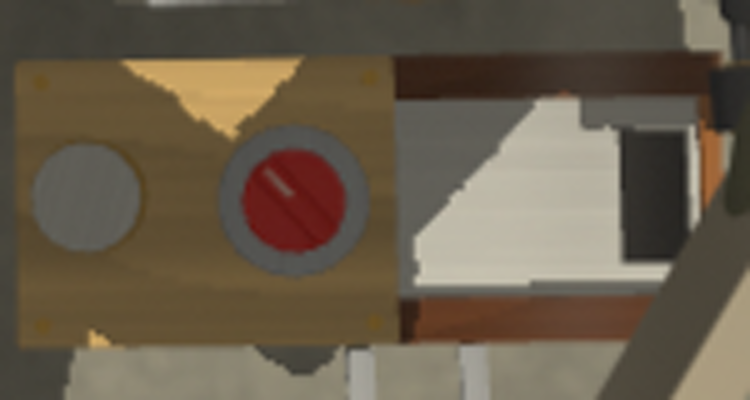

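The white mark points up-left at (278,182), about 135–140° clockwise, so the knob is past 2.1 rad and at its stop. The cover is home and everything else is where it was.

```bash
python3 -c "
from rig import manip;print(manip.close_job())"
```

```text
the job is handed in; nothing more can be done
None
```

The cover is fully shut against the end wall (pressed at about 12 N, well under the 28 N bend limit), the clamp knob is turned clockwise to its stop, and the job was handed in after about 15 s of robot time; no verdict came back.

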